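Clamp the colour-chip jar and unscrew its tight lid

TASK

Open the jar of wax colour chips: first swing the clamp lever round to the middle of its red band (60 degrees) so that the jaw braces the jar, and never past 70 degrees or the glass may crack. Then unscrew the tight brass lid anticlockwise, stop turning as soon as its threads let go, without letting the jar turn in the clamp, and lift it straight up. Finish while still holding the lid in the gripper, still and level, about two centimetres above the open jar; leave the lever at its mark and the jar in the clamp, and do not disturb the other things on the bench.

Things in the scene. Friction and masses are not known exactly. Their poses are not given: they have to be found in the camera images.
- clamp_lever (a joint): Clamp lever angle (rad), 0 to 1.4 (end stop). Level lever on a vertical axis: at 0 it points along the clamp's +y and it grows ANTICLOCKWISE seen from above, towards the clamp's -x. Stiff (5 to 8 N at the knob), stays where left. The red band on the white plate under it is centred on 60 deg = 1.047 rad, 12 deg wide; black ticks every 15 deg. The pad meets the jar at about 0.7 rad.
- lever_pivot (a point): Point on the lever's vertical turning axis, 24 mm above the table; oriented as the clamp.
- lever_knob (a point): The black upright round knob at the lever's end, 20 mm in diameter, 90 mm from the lever's axis. The point lies on the knob's axis 56 mm above the table, at the height to grip; the knob stands from 30 to 82 mm above the table on a flat steel bar 9 mm wide. It can be pinched from above in any direction and may turn between the fingers.
- clamp: Grey bench clamp, fixed: a plate 100 x 190 x 12 mm. Origin on the table under the nominal jar axis; x away from the robot when square to it, y towards the lever. A rubber-faced V block (top 52 mm above the table) stands on the -y side of the jar, the sliding jaw with its sprung pad (top 48 mm) on the +y side; at the mark the pad presses the jar with about 15 N.
- jar: Clear glass jar, 68 mm in diameter, coloured chips inside; loose on the clamp plate between V block and pad. Origin at the centre of its foot, 12 mm above the table; z up. Body 68 mm tall, then a shoulder narrowing to a neck 40 mm in diameter at 80 mm; rim at 102 mm. Three short threads on the neck. Unclamped it turns with the lid; clamped at the mark it holds.
- jar_rim (a point): Centre of the jar's mouth, 102 mm above its foot.
- jar_side (a point): Point on the jar's wall 40 mm above its foot, 34 mm along the jar's x; it shows whether the jar has turned.
- cap_center (a point): Centre, half-way up, of the brass screw lid: round, ribbed, 58 mm in diameter (grasp across this from above), 23.5 mm tall, 45 g, a white pointer line on its top. Tight, its skirt spans 95 to 119 mm above the table and hides the neck; below it the jar's shoulder is 87 mm above the table at 29 mm from the axis. It takes about 0.2 N m to turn.
- cap_under (a point): Centre of the lid's open underside (lower edge of its skirt), 18.5 mm below the jar's rim when tight.
- cap: The lid: origin as cap_under, z up, x along its white line, within 0.1 rad of the jar's x when tight. Three lugs: turned ANTICLOCKWISE seen from above by about 1.05 rad it rises 2.5 mm, then the threads let go and a springy liner lifts it up to 1.5 mm more. It comes straight up between about 1.15 and 1.65 rad of turn; beyond, its lugs meet the next threads.
- press_top (a point): Highest level (310 mm) above the middle of the dark green lever press, a fixed machine standing at the right of the bench, about 190 x 150 mm in plan; keep the arm clear of it.
- fragrance_bottle_mid (a point): Bystander: amber dropper bottle, 36 mm in diameter, 105 mm tall; point on its axis half-way up.
- seal_stamp_mid (a point): Bystander: standing seal stamp with a dark turned handle and brass foot, 28 mm in diameter, 82 mm tall; point on its axis half-way up.
- small_shell_mid (a point): Bystander: small cream shell candle 52 x 78 x 46 mm; its middle.
- spool_mid (a point): Bystander: spool of wick, 52 mm in diameter, 36 mm tall; point half-way up on its -y edge.
Not all that is in view belongs to the job. What is shaped like the jar but black or green is not meant. Leave any orange look-alike of the cap alone.

How it is judged (in metres and radians):
On the way, in this order (a step that is already met when the one before it is completed fails the run):
1. the clamp lever stands at its mark (60 degrees, within 6) with the lid still tight (value of joint clamp_lever between 0.942 and 1.152 rad and angle between the x axis of cap and the x axis of jar, either way round below 0.35 rad), for 0.2 s.
2. the lid is turned until its threads let go, still on the neck (value of joint clamp_lever between 0.942 and 1.152 rad and angle between the x axis of cap and the x axis of jar, either way round above 0.98 rad and distance between cap_under and jar below 0.1 m), for 0.05 s.
At the end, for the whole second after the job is handed in: Lid held by the fingers alone, still, level within 10 deg, its edge 8 to 45 mm above the rim, within 15 mm of the jar's axis, turned 52 to 128 deg from tight; lever at 60 deg within 6; jar upright in the clamp, within 8 mm sideways and 5 mm of height (value of joint clamp_lever between 0.942 and 1.152 rad and z of cap_under in the frame of jar_rim between 0.008 and 0.045 m and horizontal distance between cap_under and jar_rim below 0.015 m and angle between cap's own z axis and vertical below 0.17 rad and angle between the x axis of cap and the x axis of jar, either way round above 0.9 rad and contact force between the fingers and cap above 1 N and contact force between cap and jar below 0.05 N and linear speed of cap below 0.02 m/s and horizontal distance between jar and clamp below 0.008 m and height (world z) of jar below 0.017 m and angle between jar's own z axis and vertical below 0.06 rad); the arm keeps its last pose, push and grip.
It fails at once if the lever goes past 70 degrees (the glass may crack) (value of joint clamp_lever above 1.222 rad).
It fails at once if the jar turns or shifts in the clamp (its side moves more than 10 mm) (distance of jar_side from where it was at the start of the episode above 0.01 m).
It fails at once if a bystander is pushed more than 20 mm (distance of any of fragrance_bottle_mid, seal_stamp_mid, small_shell_mid, spool_mid from where it was at the start of the episode above 0.02 m).
It also fails if it takes over 56 s, if anything falls off the work surface, if the arm or the gripper's body presses on something with over 40 N, if the wrist force passes 120 N, or if a joint passes its speed limit or range.

ROBOT

A 7-joint arm with a two-finger parallel gripper is mounted at the origin on a cart in front of the work surface, level with it; the furniture and walls round the work are solid. World frame = base frame: x ahead of the robot, y to its left, z up, the work surface at z = 0. Lengths are in m, angles in degrees, forces in N, time in s.
With the tool pointing down it reaches from about 0.425 to 0.875 m from the base axis. Payload 4.7 kg.
Tool frame: the origin (TCP) lies at the very end of the fingers, on their centre line; the grasp point (between the pads) lies 19 mm behind it; z points along the fingers, y is the direction in which the jaws open and shut (so a half turn about z gives the same grasp; the last joint's range is limited). The gripper opens to 87 mm and grips with 3 to 60 N. Pads are 19 mm wide; open, the fingers measure 117 mm over their backs; the gripper's body (75 mm by 190 mm) begins 51 mm behind the grasp point.
Start: joints at [-64.509, 18.392, -4.016, 83.108, 1.295, 78.541, -3.26], TCP at [0.271, 0.591, 0.223] pointing down, gripper open.
Joint ranges: [-163.93, 163.93], [-17.29, 119.83], [-79.2, 71.16], [3.27, 140.29], [-89.18, 269.18], [5.43, 117.66], [-154.24, 154.24]. Speed limits (degrees/s): [147.25, 147.25, 180, 180, 180, 180, 180].

INTERFACE

Orientations are given as [roll, pitch, yaw] about the fixed x, y, z axes, in that order (R = Rz(yaw) Ry(pitch) Rx(roll)).
In Python, from cell import monitor, read_camera, camera_info, env, look_for gives the robot as it stands.
- The arm moves only by the tool servo_tool, never from a script. Its argument "commands" is one flat list of numbers, 6 for each row, row after row: the shift along the tool's x, y, z in mm, then the turn, a rotation vector about the tool's x, y, z in degrees. A call has 1 to 10 rows; each row shifts and turns the commanded pose from where the row before left it, along the tool's axes as they then stand; what a row does not reach is not made up. A row lasts 1/10 s, in which the tool goes at most 50 mm and 8.59 degrees, less where a joint would pass 70% of its speed; a pose out of reach is approached as far as the arm can. A call is refused whole if a number of a shift passes 50 or a number of a turn 8.59, either way. A call with a gripper value outside its range is refused whole. "jaw" is the finger opening in mm, from 0 to 87, set as the call begins (left out, the last holds). The fingers move at their own pace and stop on an object; "newtons" is the grip in N (left out, the last holds). Time passes only in rows, so rows that do not move let the fingers close. It gives the time, the measured TCP pose, the force and the opening at its end, in the units of the state.
- monitor.get_obs(): the state, without advancing time (a new reading comes with each control period).
- read_camera(name): name is "side" or "top" or "wrist"; returns (picture, depth): 480x640x3 uint8, red, green, blue; 480x640 float32, m along the optical axis (not along the pixel's ray), 0 where there is no reading.
- camera_info(name): a dict with "camera_matrix" (3x3 intrinsics, pixels), "k1" (the pictures are not rectified: a ray, as slopes to the right and down, at radius r is drawn at 1 + k1 r^2 times it, then the intrinsics apply), "R" (3x3) and "t" (3): a world point X has camera coordinates R X + t; the wrist camera has in their place "T_tool_cam" (4x4, takes a point from camera to tool coordinates, whose origin is the TCP and whose axes are the flange's). Camera axes: x right, y down, z forward; pixel columns grow to the right and rows downward; lengths in m; the calibration is good to about 2 mm. A picture is of the moment at which its call begins: read the wrist's pose just before it. camera_info takes no time and is no camera call.
- env.sign_off(): hands the job in, once; it reports no verdict.
Trained networks look in the newest picture that a camera, given by its name, has taken for a name from the list of things; names that differ only in an ending like _2 or _b are one class to them, and where a whole thing is asked for, a point or a joint stands for the part that bears it (a point fixed in the world has none). Each returns a list of dicts, best first, with "conf" (0 to 1); they miss things now and then, are a little off and sometimes report something else, mostly with a low value. They report only what shows in the picture. A call takes as long as a camera call. They do not tell look-alikes from the thing itself.
- look_for(camera, label): "box" ([left, top, width, height] in pixels, round what is visible of it).
The state is a dict: "time_s": time; "qpos": joint angles; "joint_velocities": joint speeds; "effort": joint torques, N m; "tool_pos": TCP position; "tool_rot": TCP orientation; "force": force on the tool from outside, world axes, zero at the start; "wrist_torque": the same for the moment, N m; "grip_width": finger opening in m.
Only numpy, scipy, OpenCV 4.12 (cv2) and the standard library are available. Lean on these libraries where they do the work, as an engineer would, in place of code of your own. Each camera call takes 0.05 s, during which the arm holds its last target.

## Working session

There is one attempt and no reset: what is moved stays moved. The work goes in short steps, Python scripts to look and compute and a tool call to move; the robot and the scene stay as the last step left them, time stands still between calls to the robot, and variables do not carry over. Pictures are saved under pics/ and viewed, and the job is handed in when it is done.

Besides the shell and the picture viewer there is one more tool, called after "Emit:" by a JSON object that holds its "fn" and its "kwargs", one argument or row to a line. servo_tool: Moves the arm, as the interface text tells. Its arguments: {"type":"object","properties":{"commands":{"type":"array","items":{"type":"number"}},"jaw":{"type":"number"},"newtons":{"type":"number"}},"required":["commands"]}

```bash
mkdir -p pics
cat > h.py <<'E'
import numpy as np,cv2
from cell import monitor, read_camera, camera_info, env, look_for
from scipy.spatial.transform import Rotation as Ro
def snap(c,name):
    o=monitor.get_obs(); p,d=read_camera(c)
    cv2.imwrite(f'pics/{name}.png',p[:,:,::-1]); np.savez(f'pics/{name}.npz',p=p,d=d,tp=o['tool_pos'],tr=o['tool_rot'])
    return p,d,o
def cam(c,o=None):
    i=camera_info(c);K=np.array(i['camera_matrix']);k1=i['k1']
    if 'R' in i: R=np.array(i['R']);t=np.array(i['t'])
    else:
        T=np.array(i['T_tool_cam']);Rt=Ro.from_euler('xyz',o['tool_rot'],degrees=True).as_matrix()
        W=np.eye(4);W[:3,:3]=Rt;W[:3,3]=o['tool_pos'];M=np.linalg.inv(W@T);R=M[:3,:3];t=M[:3,3]
    return K,k1,R,t
def ray(c,uv,o=None):
    K,k1,R,t=cam(c,o)
    q=cv2.undistortPoints(np.array([[uv]],float),K,np.array([k1,0,0,0.]))[0,0]
    d=np.array([q[0],q[1],1.]);return -R.T@t,R.T@d
def atz(c,uv,z,o=None):
    C,d=ray(c,uv,o);return C+d*(z-C[2])/d[2]
def atd(c,uv,dep,o=None):
    C,d=ray(c,uv,o);return C+d*dep
def proj(c,X,o=None):
    K,k1,R,t=cam(c,o)
    return cv2.projectPoints(np.array(X,float).reshape(-1,1,3),cv2.Rodrigues(R)[0],t,K,np.array([k1,0,0,0.]))[0][:,0]
E
python3 - <<'E'
from h import *
o=monitor.get_obs();print(o)
for c in ('top','side','wrist'):
    snap(c,c+'0'); i=camera_info(c);print(c,i)
    for l in ['lever_knob','clamp','jar','cap','press_top','fragrance_bottle_mid','seal_stamp_mid','small_shell_mid','spool_mid']:
        print(l,[(r['box'],round(r['conf'],2)) for r in look_for(c,l)][:3])
E
```

```text
{'time_s': 0.0, 'qpos': array([-64.50859926,  18.44133406,  -4.01541275,  83.17589787,
         1.29512028,  78.53995435,  -3.26008563]), 'joint_velocities': array([ 0.08572006, -0.05759412,  0.00031031,  0.07601126, -0.0433189 ,
        0.02646297, -0.01717942]), 'effort': array([-1.44657802e-04, -4.91281199e+01, -4.04041372e-01, -3.12529457e+01,
       -6.39271550e-02,  4.36902686e-02,  1.96388032e-04]), 'tool_pos': array([0.27125888, 0.59007873, 0.22142699]), 'tool_rot': array([-1.79888064e+02,  5.89126767e-03,  1.55318203e+02]), 'force': array([0.29460285, 0.19242473, 0.06314994]), 'wrist_torque': array([-0.04001484,  0.03755133,  0.06134392]), 'grip_width': 0.08684195297165687}
top {'camera_matrix': array([[606.92923332,   0.        , 329.21518635],
       [  0.        , 606.92923332, 239.1259337 ],
       [  0.        ,   0.        ,   1.        ]]), 'k1': -0.06496322417038096, 'R': array([[-0.01379459, -0.9998675 ,  0.00864269],
       [-0.99653168,  0.01303817, -0.08218647],
       [ 0.0820629 , -0.00974645, -0.99657949]]), 't': array([-0.01061461,  0.59323301,  1.49824941])}
lever_knob [([178.9, 248.2, 48.3, 22.1], 0.81)]
clamp [([179.0, 228.0, 115.4, 57.4], 0.79), ([252.5, 246.4, 20.9, 19.6], 0.4)]
jar [([305.0, 241.3, 28.6, 33.9], 0.74), ([248.9, 289.9, 30.9, 28.7], 0.56), ([259.2, 242.2, 12.3, 25.7], 0.54)]
cap [([243.6, 240.2, 25.4, 23.7], 0.97), ([181.7, 207.8, 20.7, 23.8], 0.64)]Traceback (most recent call last):
  File "<stdin>", line 6, in <module>
ValueError: it knows: cap, cap_center, cap_under, clamp, clamp_lever, fragrance_bottle_mid, jar, jar_rim, jar_side, lever_knob, lever_pivot, seal_stamp_mid, small_shell_mid, spool_mid
```

Run:
```python
from h import *
for c in ('side','wrist'):
    snap(c,c+'0'); i=camera_info(c);print(c,i)
    for l in ['lever_knob','clamp','jar','cap','fragrance_bottle_mid','seal_stamp_mid','small_shell_mid','spool_mid']:
        print(l,[(r['box'],round(r['conf'],2)) for r in look_for(c,l)][:3])
p=np.load('pics/top0.npz')['p'][:,:,::-1]
cv2.imwrite('pics/topz.png',cv2.resize(p[180:330,120:420],None,fx=2.6,fy=2.6,interpolation=cv2.INTER_CUBIC))
```

```text
side {'camera_matrix': array([[459.99515068,   0.        , 322.61214903],
       [  0.        , 459.99515068, 241.53859036],
       [  0.        ,   0.        ,   1.        ]]), 'k1': -0.014390802107714032, 'R': array([[-0.99851061, -0.05279738, -0.01374747],
       [-0.01778806,  0.55326059, -0.83281829],
       [ 0.05157656, -0.83133336, -0.55337573]]), 't': array([0.55125667, 0.17024201, 1.08635882])}
lever_knob [([305.2, 372.8, 25.0, 57.3], 0.63), ([299.5, 328.3, 33.9, 33.9], 0.21)]
clamp [([295.1, 318.2, 59.1, 113.7], 0.64)]
jar [([359.0, 311.4, 39.0, 52.2], 0.9), ([296.4, 323.6, 31.9, 39.4], 0.88), ([307.2, 269.6, 33.9, 47.7], 0.58)]
cap [([243.5, 402.4, 34.6, 40.6], 0.91), ([300.7, 304.5, 28.7, 29.9], 0.75)]
fragrance_bottle_mid [([243.7, 292.6, 10.2, 35.7], 0.52)]
seal_stamp_mid [([243.2, 296.2, 11.3, 33.3], 0.79)]
small_shell_mid [([223.6, 357.7, 33.4, 33.5], 0.94)]
spool_mid [([375.9, 275.1, 20.2, 20.7], 0.71), ([307.7, 373.8, 20.0, 55.9], 0.28)]
wrist {'camera_matrix': array([[410.03498809,   0.        , 319.25532978],
       [  0.        , 410.03498809, 241.87081527],
       [  0.        ,   0.        ,   1.        ]]), 'k1': -0.059643350075615637, 'T_tool_cam': array([[-7.09464408e-04, -9.54115827e-01, -2.99436947e-01,
         8.33675057e-02],
       [ 9.99999617e-01, -8.30302045e-04,  2.76319226e-04,
         2.11968921e-04],
       [-5.12263657e-04, -2.99436637e-01,  9.54116051e-01,
        -1.61930155e-01],
       [ 0.00000000e+00,  0.00000000e+00,  0.00000000e+00,
         1.00000000e+00]])}
lever_knob []
clamp []
jar []
cap []
fragrance_bottle_mid []
seal_stamp_mid []
small_shell_mid []
spool_mid []
```

View pics/top0.png

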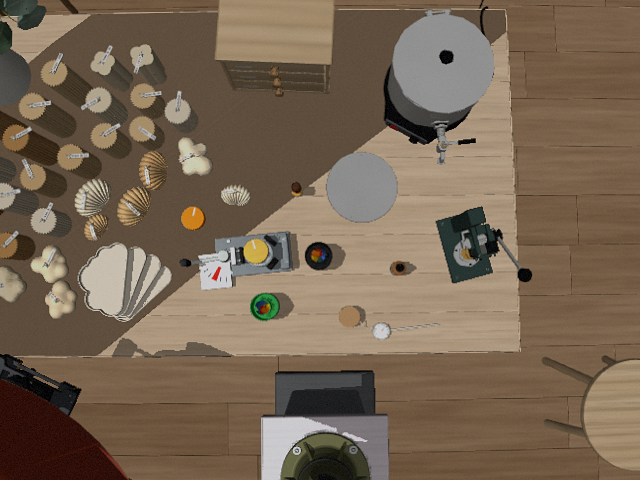

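View pics/topz.png

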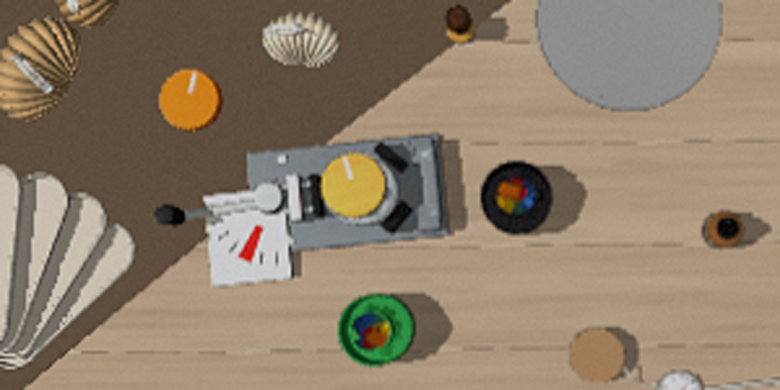

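View pics/side0.png

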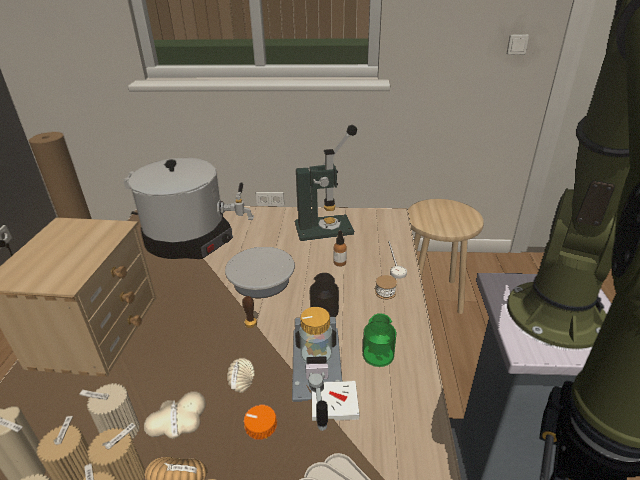

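View pics/wrist0.png

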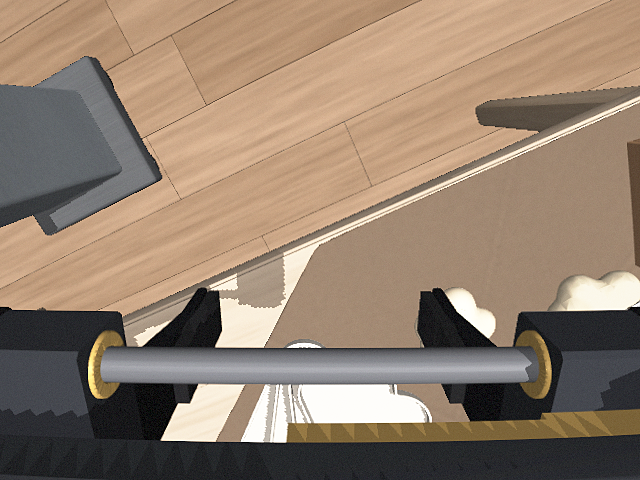

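The top view shows the brass lid at about (256,251), the lever pivot at about (223,256), the knob at about (185,263) and the red band at about (216,273). The green jar is at (265,306), the black jar at (318,255) and the orange look-alike at (193,218). I'll turn these into world positions next.

Run:
```python
from h import *
d=np.load('pics/top0.npz')['d']
for n,uv,z in [('lid',(256,251.4),.119),('pivot',(223.1,256.2),.04),('knob',(185.4,262.7),.082),('green',(265,306),.1),('black',(318.5,255),.1),('bot',(398.5,268),.1),('orange',(192.7,218.3),.03),('shell',(235,195),.03),('stamp',(296,188),.08),('red',(216.2,273.5),.012),('bigshell',(125,280),.03)]:
    print(n,atz('top',uv,z)[:2].round(4),d[int(uv[1]),int(uv[0])], atd('top',uv,d[int(uv[1]),int(uv[0])]).round(3))
# depth height map: clamp plate corners
for uv in [(219,239.6),(288,232.5),(291,270),(216,276)]: print(atz('top',uv,.012)[:2].round(4))
```

```text
lid [0.5586 0.1547] 1.4219909 [0.558 0.154 0.121]
pivot [0.5527 0.2452] 1.5009798 [0.553 0.245 0.04 ]
knob [0.5358 0.3294] 1.4549387 [0.536 0.329 0.084]
green [0.4302 0.1361] 1.5080103 [0.428 0.144 0.024]
black [0.5493 0.0082] 1.4922923 [0.552 0.009 0.051]
bot [ 0.5157 -0.1817] 1.451036 [ 0.516 -0.183  0.092]
orange [0.6495 0.3234] 1.5238838 [0.65  0.325 0.025]
shell [0.7071 0.217 ] 1.5338116 [0.709 0.218 0.021]
stamp [0.7144 0.0611] 1.4746063 [0.714 0.061 0.082]
red [0.5109 0.2673] 1.5258483 [0.511 0.267 0.012]
bigshell [0.4968 0.493 ] 1.4954158 [0.497 0.49  0.039]
[0.5965 0.2602]
[0.6123 0.0854]
[0.5173 0.0786]
[0.5046 0.2678]
```

```bash
cat >> h.py <<'E'
def plan(P,yaw,n,P0=None,R0=None,rx=180.,dec=1):
    """rows from current (commanded ~ measured) pose to P, tool down with yaw"""
    o=monitor.get_obs()
    P0=np.array(o['tool_pos'] if P0 is None else P0);R=Ro.from_euler('xyz',o['tool_rot'] if R0 is None else R0,degrees=True)
    Rt=Ro.from_euler('xyz',[rx,0,yaw],degrees=True)
    p=P0.copy();out=[]
    rv=(R.inv()*Rt).as_rotvec(degrees=True)
    for i in range(n):
        tgt=P0+(np.array(P)-P0)*(i+1)/n
        s=(R.inv().apply(tgt-p)*1000).round(dec)
        w=((R.inv()*Rt).as_rotvec(degrees=True)/(n-i)).round(dec)
        p=p+R.apply(s/1000);R=R*Ro.from_rotvec(w,degrees=True)
        out.append([float(v) for v in np.r_[s,w]])
    for k in range(0,n,10): print([x for r in out[k:k+10] for x in r])
    print('end',p.round(4),R.as_euler('xyz',degrees=True).round(1),'maxstep',np.abs(out).max(0))
E
python3 - <<'E'
from h import *
plan([.59,.17,.29],120,20,dec=0)
E
```

```text
[-23.0, -12.0, -3.0, 0.0, 0.0, 2.0, -24.0, -12.0, -4.0, 0.0, 0.0, 2.0, -24.0, -11.0, -3.0, 0.0, 0.0, 2.0, -24.0, -10.0, -3.0, 0.0, 0.0, 2.0, -25.0, -9.0, -4.0, 0.0, 0.0, 2.0, -25.0, -8.0, -3.0, 0.0, 0.0, 2.0, -26.0, -8.0, -4.0, 0.0, 0.0, 2.0, -25.0, -6.0, -3.0, 0.0, -0.0, 2.0, -26.0, -6.0, -3.0, 0.0, -0.0, 2.0, -26.0, -4.0, -4.0, 0.0, -0.0, 2.0]
[-26.0, -4.0, -3.0, 0.0, -0.0, 2.0, -26.0, -3.0, -3.0, 0.0, -0.0, 1.0, -27.0, -2.0, -4.0, 0.0, -0.0, 2.0, -26.0, -2.0, -3.0, 0.0, -0.0, 1.0, -26.0, -1.0, -4.0, 0.0, -0.0, 2.0, -27.0, 0.0, -3.0, 0.0, -0.0, 1.0, -26.0, 1.0, -3.0, 0.0, -0.0, 2.0, -26.0, 1.0, -4.0, 0.0, -0.0, 1.0, -27.0, 2.0, -3.0, 0.0, -0.0, 2.0, -26.0, 2.0, -3.0, 0.0, -0.0, 1.0]
end [0.5897 0.1697 0.2896] [180.   -0.  120.3] maxstep [27. 12.  4.  0.  0.  2.]
```

Emit:
{"fn": "servo_tool", "kwargs": {
  "commands": [-23, -12, -3, 0, 0, 2, -24, -12, -4, 0, 0, 2, -24, -11, -3, 0, 0, 2, -24, -10, -3, 0, 0, 2, -25, -9, -4, 0, 0, 2, -25, -8, -3, 0, 0, 2, -26, -8, -4, 0, 0, 2, -25, -6, -3, 0, 0, 2, -26, -6, -3, 0, 0, 2, -26, -4, -4, 0, 0, 2]
}}

```text
time_s: 2.15
tool_pos: [0.4321, 0.3785, 0.2567]
tool_rot: [-180.0, 0.0, 135.2]
force: [1.1, 0.7, -0.2]
grip_width: 0.0872
```

Emit:
{"fn": "servo_tool", "kwargs": {
  "commands": [-26, -4, -3, 0, 0, 2, -26, -3, -3, 0, 0, 1, -27, -2, -4, 0, 0, 2, -26, -2, -3, 0, 0, 1, -26, -1, -4, 0, 0, 2, -27, 0, -3, 0, 0, 1, -26, 1, -3, 0, 0, 2, -26, 1, -4, 0, 0, 1, -27, 2, -3, 0, 0, 2, -26, 2, -3, 0, 0, 1]
}}

```text
time_s: 3.15
tool_pos: [0.5911, 0.1678, 0.2898]
tool_rot: [180.0, 0.0, 120.1]
force: [0.2, -0.8, 0.5]
grip_width: 0.0868
```

Run:
```python
from h import *
p,d,o=snap('wrist','w1');print(o['tool_pos'],o['tool_rot'],o['time_s'],o['qpos'].round(1))
o=monitor.get_obs();print(o['tool_pos'],o['time_s'])
```

```text
[0.59111826 0.16784463 0.28981191] [1.79989574e+02 1.37170441e-02 1.20119644e+02] 3.15 [-33.7  12.8  18.6  83.2  -4.1  84.6  14.9]
[0.59386548 0.16211126 0.29022818] 3.2
```

View pics/w1.png

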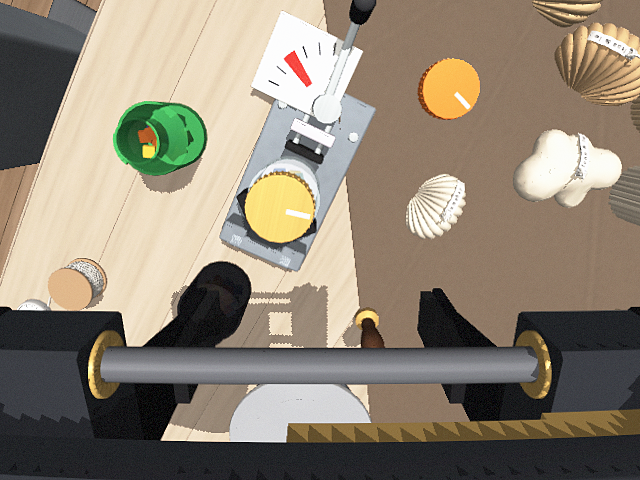

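The arm was still settling during that picture, so I'll take it again now that it is still. The lid, lever, knob and plate are all in view.

Run:
```python
from h import *
read_camera('top');read_camera('top')
p,d,o=snap('wrist','w2');print(o['tool_pos'],o['tool_rot'],o['time_s'])
o2=monitor.get_obs();print(o2['tool_pos'],o2['time_s'])
for l in ['lever_knob','cap','lever_pivot']: print(l,[(np.round(r['box'],1).tolist(),round(r['conf'],2)) for r in look_for('wrist',l)][:3])
cv2.imwrite('pics/w2z.png',cv2.resize(p[0:300,200:500,::-1],None,fx=2,fy=2,interpolation=cv2.INTER_CUBIC))
np.save('pics/o2.npy',np.r_[o['tool_pos'],o['tool_rot']])
```

```text
[0.59140712 0.16649524 0.28969949] [1.79998534e+02 6.64217726e-02 1.19960207e+02] 3.3
[0.59043497 0.16859408 0.28946876] 3.35
lever_knob [([314.7, 0.9, 61.0, 121.5], 0.86)]
cap [([245.0, 168.1, 71.2, 71.2], 0.95), ([419.6, 56.4, 61.0, 60.5], 0.75), ([250.7, 154.1, 70.2, 58.3], 0.57)]
lever_pivot [([218.3, 0.0, 154.2, 273.9], 0.65), ([243.5, 170.1, 73.1, 70.8], 0.62)]
```

View pics/w2z.png

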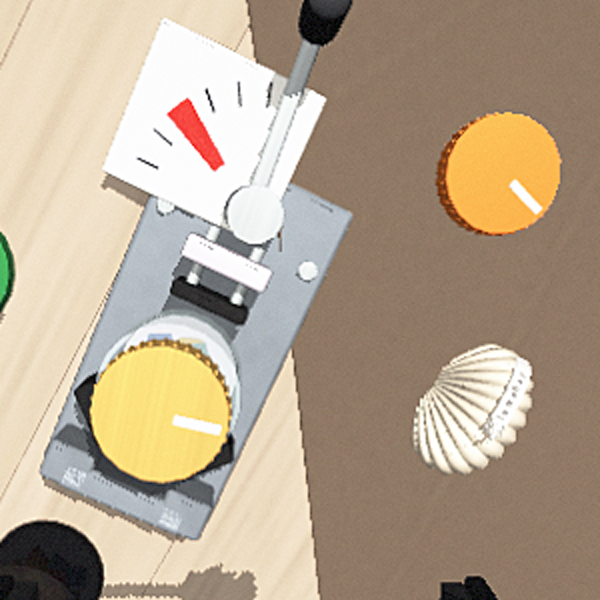

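Run:
```python
from h import *
read_camera('top');
v=np.load('pics/o2.npy');o={'tool_pos':v[:3],'tool_rot':v[3:]}
print(monitor.get_obs()['tool_pos'])
def lid(name,c,o,roi):
    f=np.load(f'pics/{name}.npz');p,d=f['p'],f['d']
    K,k1,R,t=cam(c,o)
    vv,uu=np.mgrid[0:480,0:640]
    q=cv2.undistortPoints(np.stack([uu.ravel(),vv.ravel()],1).astype(float)[:,None],K,np.array([k1,0,0,0.]))[:,0]
    X=(np.c_[q,np.ones(len(q))]*d.reshape(-1,1)-t)@R
    return X.reshape(480,640,3),p,d
for n,c,oo in [('top0','top',None),('w2','wrist',o)]:
    X,p,d=lid(n,c,oo,None)
    def rep(nm,cx,cy,r,z0,z1):
        m=(np.hypot(X[...,0]-cx,X[...,1]-cy)<r)&(X[...,2]>z0)&(X[...,2]<z1)&(d>0)
        P=X[m]
        if len(P)<5: print(n,nm,'none');return
        (c2,wh,a)=cv2.minAreaRect(P[:,:2].astype(np.float32)*1000); cc,rr=cv2.minEnclosingCircle(P[:,:2].astype(np.float32)*1000)
        print(n,nm,len(P),'mean',P.mean(0).round(4),'circ',np.round(cc,1),round(rr,1),'rect',np.round(c2,1),np.round(wh,1),round(a,1))
    rep('lidtop',.558,.154,.05,.112,.128)
    rep('knob',.536,.329,.03,.07,.095)
    rep('pivotdisc',.553,.245,.022,.032,.05)
    rep('green',.43,.137,.05,.07,.16)
```

```text
[0.58925252 0.17100441 0.28941223]
top0 lidtop 477 mean [0.5591 0.1555 0.1193] circ [559.5 155.3] 29.6 rect [559.7 154.8] [56.7 57. ] 89.0
top0 knob 60 mean [0.5364 0.3354 0.0809] circ [536.5 336.3] 10.1 rect [537. 336.] [18.7 17.8] 52.6
top0 pivotdisc 115 mean [0.5538 0.2438 0.0406] circ [551.9 245.2] 21.6 rect [553.2 245.4] [25.2 42.7] 0.8
top0 green 360 mean [0.4277 0.1411 0.0829] circ [427.6 142.1] 33.4 rect [427.8 142.4] [61.3 63.6] 13.4
w2 lidtop 3762 mean [0.5581 0.1589 0.119 ] circ [558.1 157.9] 29.8 rect [558.1 158.1] [58.8 57.6] 27.6
w2 knob 255 mean [0.538  0.3317 0.0799] circ [536.8 335.2] 9.9 rect [538.4 332. ] [19.8  8.4] 26.1
w2 pivotdisc 864 mean [0.5535 0.2434 0.0405] circ [553.  241.9] 19.7 rect [552.  242.4] [30.5 38.2] 1.0
w2 green 2925 mean [0.4311 0.1491 0.085 ] circ [426.3 144.9] 32.5 rect [429.3 146.8] [57.2 63.4] 39.0
```

Run:
```python
from h import *
P0=[.5905,.168,.2895]
plan([.537,.3355,.14],120,10,P0=P0,R0=[180,0,120],dec=0)
```

```text
[17.0, 4.0, 15.0, 0.0, 0.0, 0.0, 17.0, 3.0, 15.0, 0.0, 0.0, 0.0, 18.0, 4.0, 15.0, 0.0, 0.0, 0.0, 17.0, 4.0, 15.0, 0.0, 0.0, 0.0, 17.0, 4.0, 15.0, 0.0, 0.0, 0.0, 17.0, 3.0, 15.0, 0.0, 0.0, 0.0, 17.0, 4.0, 15.0, 0.0, 0.0, 0.0, 17.0, 4.0, 15.0, 0.0, 0.0, 0.0, 18.0, 4.0, 15.0, 0.0, 0.0, 0.0, 17.0, 3.0, 14.0, 0.0, 0.0, 0.0]
end [0.5365 0.3355 0.1405] [-180.    0.  120.] maxstep [18.  4. 15.  0.  0.  0.]
```

Emit:
{"fn": "servo_tool", "kwargs": {
  "commands": [10, 2, 10, 0, 0, 0, 20, 4, 18, 0, 0, 0, 22, 5, 20, 0, 0, 0, 25, 5, 21, 0, 0, 0, 25, 5, 21, 0, 0, 0, 24, 5, 20, 0, 0, 0, 20, 5, 18, 0, 0, 0, 15, 3, 12, 0, 0, 0, 8, 2, 6, 0, 0, 0, 3, 1, 3, 0, 0, 0]
}}

```text
time_s: 4.55
tool_pos: [0.5341, 0.3379, 0.14]
tool_rot: [-180.0, -0.0, 120.4]
force: [0.4, 0.2, 0.5]
grip_width: 0.0866
```

Emit:
{"fn": "servo_tool", "kwargs": {
  "commands": [0, 0, 0, 0, 0, 0, 0, 0, 0, 0, 0, 0, 0, 0, 0, 0, 0, 0, 0, 0, 0, 0, 0, 0, 0, 0, 0, 0, 0, 0]
}}

```text
time_s: 5.05
tool_pos: [0.5353, 0.3365, 0.1411]
tool_rot: [180.0, -0.0, 120.3]
force: [0.1, 0.4, -0.3]
grip_width: 0.0873
```

Run:
```python
from h import *
p,d,o=snap('wrist','w3');print(o['tool_pos'],o['tool_rot'],o['time_s'],o['force'])
K,k1,R,t=cam('wrist',o)
vv,uu=np.mgrid[0:480,0:640]
q=cv2.undistortPoints(np.stack([uu.ravel(),vv.ravel()],1).astype(float)[:,None],K,np.array([k1,0,0,0.]))[:,0]
X=((np.c_[q,np.ones(len(q))]*d.reshape(-1,1)-t)@R).reshape(480,640,3)
m=(np.hypot(X[...,0]-.537,X[...,1]-.3355)<.03)&(X[...,2]>.07)&(X[...,2]<.095)&(d>0)
P=X[m]
if len(P)>5: print(P.mean(0),cv2.minEnclosingCircle(P[:,:2].astype(np.float32)*1000))
```

```text
[0.53529375 0.33652936 0.14105404] [ 1.79954792e+02 -1.11111774e-03  1.20274466e+02] 5.05 [ 0.11009682  0.41082788 -0.33826138]
[0.53446141 0.33914565 0.08082343] ((535.1644897460938, 337.8002624511719), 9.947535514831543)
```

View pics/w3.png

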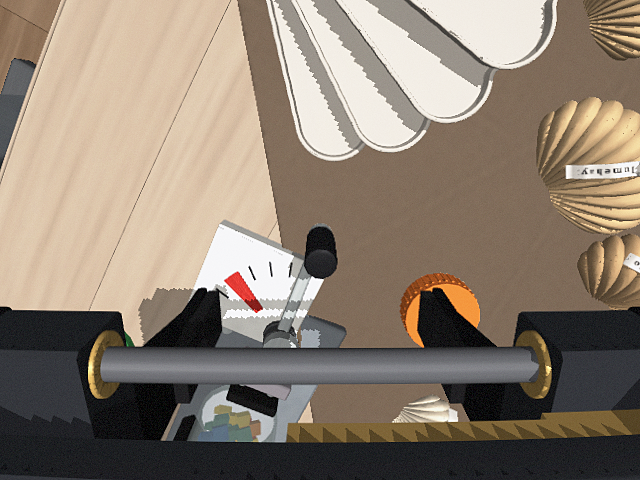

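The knob sits centred between the fingers at (320,262), and the orange cap is well clear of them. I'll descend and pinch.

Emit:
{"fn": "servo_tool", "kwargs": {
  "commands": [0, 0, 10, 0, 0, 0, 0, 0, 14, 0, 0, 0, 0, 0, 16, 0, 0, 0, 0, 0, 16, 0, 0, 0, 0, 0, 16, 0, 0, 0, 0, 0, 14, 0, 0, 0, 0, 0, 9, 0, 0, 0, 0, 0, 5, 0, 0, 0, 0, 0, 0, 0, 0, 0]
}}

```text
time_s: 6.0
tool_pos: [0.5346, 0.3367, 0.0399]
tool_rot: [-179.9, 0.0, 120.3]
force: [1.0, 0.3, -0.2]
grip_width: 0.0872
```

Emit:
{"fn": "servo_tool", "kwargs": {
  "commands": [0, 0, 0, 0, 0, 0, 0, 0, 0, 0, 0, 0, 0, 0, 0, 0, 0, 0, 0, 0, 0, 0, 0, 0, 0, 0, 0, 0, 0, 0, 0, 0, 0, 0, 0, 0],
  "jaw": 10,
  "newtons": 30
}}

```text
time_s: 6.6
tool_pos: [0.5349, 0.3369, 0.0407]
tool_rot: [180.0, -0.0, 120.3]
force: [-0.5, -0.7, 0.5]
grip_width: 0.0468
```

Emit:
{"fn": "servo_tool", "kwargs": {
  "commands": [0, 0, 0, 0, 0, 0, 0, 0, 0, 0, 0, 0, 0, 0, 0, 0, 0, 0, 0, 0, 0, 0, 0, 0, 0, 0, 0, 0, 0, 0, 0, 0, 0, 0, 0, 0]
}}

```text
time_s: 7.2
tool_pos: [0.5353, 0.3373, 0.0406]
tool_rot: [179.9, -0.0, 120.3]
force: [2.6, 1.9, -1.3]
grip_width: 0.0194
```

Run:
```python
from h import *
read_camera('top');o=monitor.get_obs();print(o['tool_pos'],o['tool_rot'],o['force'],o['grip_width'])
P=np.array(o['tool_pos']);piv=np.array([.553,.2445]);
r=P[:2]-piv;print(np.hypot(*r),np.degrees(np.arctan2(-r[0],r[1])))
```

```text
[0.53528621 0.33731236 0.04061974] [ 1.79929969e+02 -5.55103211e-03  1.20329386e+02] [ 3.37942819  2.5952483  -1.23362965] 0.018992661534578913
0.0944876368800321 10.805294249279472
```

```bash
cat >> h.py <<'E'
def arc(C,P,degs,n,yaw):
    R=Ro.from_euler('xyz',[180,0,yaw],degrees=True);p=np.array(P,float);v=np.r_[np.array(P[:2])-C,0];out=[];acc=p.copy()
    for i in range(n):
        t=np.r_[C,p[2]]+Ro.from_euler('z',degs*(i+1)/n,degrees=True).apply(v)
        s=(R.inv().apply(t-acc)*1000).round(1);acc=acc+R.apply(s/1000);out+=[float(x) for x in s]+[0,0,0]
    print(out,acc)
E
python3 - <<'E'
from h import *
arc([.5522,.2478],[.5353,.3373,.0406],25,10,120.3)
E
```

```text
[1.3, -3.8, -0.0, 0, 0, 0, 1.0, -3.8, -0.0, 0, 0, 0, 1.0, -3.9, -0.0, 0, 0, 0, 0.7, -3.9, -0.0, 0, 0, 0, 0.6, -3.9, -0.0, 0, 0, 0, 0.4, -3.9, -0.0, 0, 0, 0, 0.2, -4.0, -0.0, 0, 0, 0, 0.1, -4.0, -0.0, 0, 0, 0, -0.1, -4.0, -0.0, 0, 0, 0, -0.3, -3.9, -0.0, 0, 0, 0] [0.49906905 0.32180361 0.0406    ]
```

Emit:
{"fn": "servo_tool", "kwargs": {
  "commands": [1.3, -3.8, 0, 0, 0, 0, 1.0, -3.8, 0, 0, 0, 0, 1.0, -3.9, 0, 0, 0, 0, 0.7, -3.9, 0, 0, 0, 0, 0.6, -3.9, 0, 0, 0, 0, 0.4, -3.9, 0, 0, 0, 0, 0.2, -4.0, 0, 0, 0, 0, 0.1, -4.0, 0, 0, 0, 0, -0.1, -4.0, 0, 0, 0, 0, -0.3, -3.9, 0, 0, 0, 0]
}}

```text
time_s: 8.25
tool_pos: [0.4982, 0.3266, 0.0407]
tool_rot: [179.7, -0.3, 120.6]
force: [2.4, 13.5, -8.1]
grip_width: 0.019
```

Run:
```python
from h import *
for i in range(2): read_camera('top')
p,d,o=snap('top','t4');print(o['tool_pos'],o['tool_rot'],o['force'],o['grip_width'],o['time_s'])
p2,d2,o2=snap('wrist','w4');print(o2['tool_pos'],o2['force'])
cv2.imwrite('pics/t4z.png',cv2.resize(p[200:320,150:310,::-1],None,fx=4,fy=4,interpolation=cv2.INTER_CUBIC))
```

```text
[0.4976136  0.32631809 0.04067694] [179.75627852  -0.2567843  120.58043921] [ 2.00104761  9.24439346 -6.74556392] 0.019426396047623397 8.35
[0.49764119 0.3263404  0.04070413] [ 2.3958274  10.42380324 -6.73267909]
```

View pics/t4z.png

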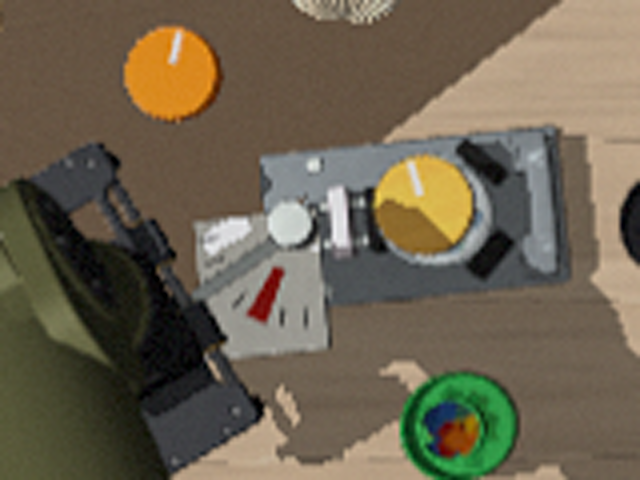

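View pics/w4.png

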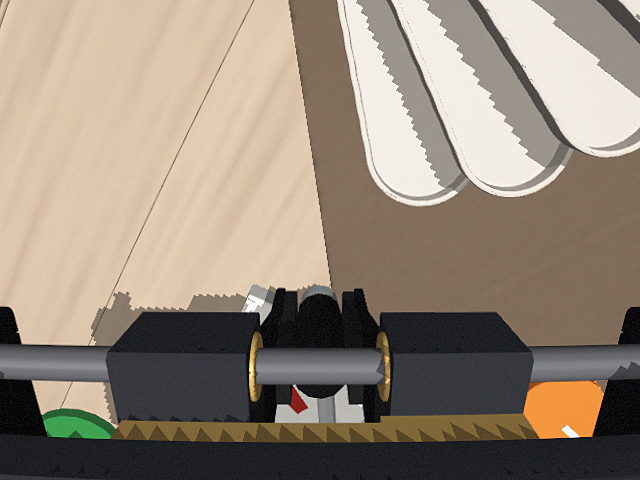

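Run:
```python
from h import *
f=np.load('pics/w4.npz');o={'tool_pos':f['tp'],'tool_rot':f['tr']}
R=Ro.from_euler('xyz',o['tool_rot'],degrees=True)
for dx in (0,-.005,-.01):
    c=o['tool_pos']+R.apply([dx,0,0]);
    a=np.linspace(0,2*np.pi,9)[:-1]
    top=np.c_[c[0]+.01*np.cos(a),c[1]+.01*np.sin(a),np.full(8,.082)]
    uv=proj('wrist',top,o);print(dx,uv.min(0).round(),uv.max(0).round())
p=f['p'][260:430,230:410,::-1];cv2.imwrite('pics/w4z.png',cv2.resize(p,None,fx=4,fy=3.5,interpolation=cv2.INTER_CUBIC))
f=np.load('pics/w3.npz');o={'tool_pos':f['tp'],'tool_rot':f['tr']}
p=f['p'][210:350,180:350,::-1];cv2.imwrite('pics/w3z.png',cv2.resize(p,None,fx=4,fy=4,interpolation=cv2.INTER_CUBIC))
```

```text
0 [293. 343.] [349. 391.]
-0.005 [293. 356.] [349. 403.]
-0.01 [293. 369.] [348. 415.]
```

View pics/w4z.png

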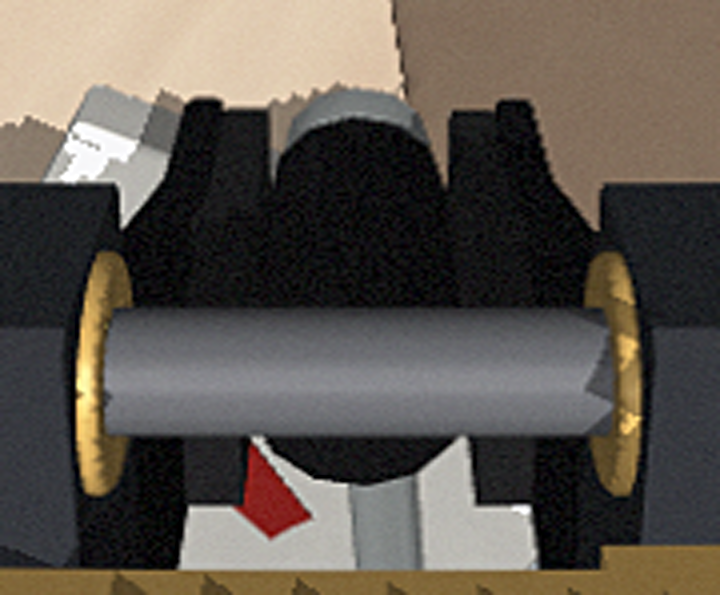

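View pics/w3z.png

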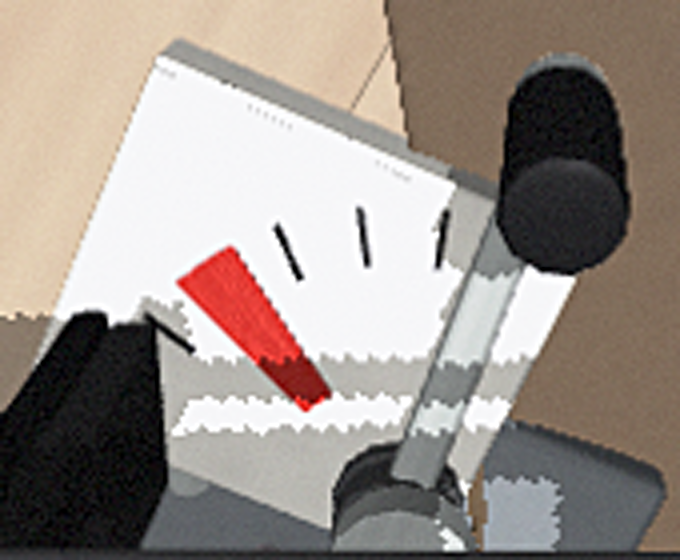

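Run:
```python
from h import *
arc([.5515,.250],[.4987,.3227,.0406],20,10,120.3)
```

```text
[-0.4, -3.1, -0.0, 0, 0, 0, -0.4, -3.1, -0.0, 0, 0, 0, -0.6, -3.1, -0.0, 0, 0, 0, -0.7, -3.1, -0.0, 0, 0, 0, -0.8, -3.0, -0.0, 0, 0, 0, -0.9, -3.0, -0.0, 0, 0, 0, -1.0, -3.0, -0.0, 0, 0, 0, -1.1, -2.9, -0.0, 0, 0, 0, -1.2, -2.9, -0.0, 0, 0, 0, -1.3, -2.8, -0.0, 0, 0, 0] [0.47703617 0.30031165 0.0406    ]
```

Emit:
{"fn": "servo_tool", "kwargs": {
  "commands": [0.6, -3.1, 0, 0, 0, 0, -0.4, -3.1, 0, 0, 0, 0, -0.6, -3.1, 0, 0, 0, 0, -0.7, -3.1, 0, 0, 0, 0, -0.8, -3.0, 0, 0, 0, 0, -0.9, -3.0, 0, 0, 0, 0, -1.0, -3.0, 0, 0, 0, 0, -1.1, -2.9, 0, 0, 0, 0, -1.2, -2.9, 0, 0, 0, 0, -1.3, -2.8, 0, 0, 0, 0],
  "newtons": 40
}}

```text
time_s: 9.45
tool_pos: [0.4753, 0.3062, 0.0409]
tool_rot: [179.7, -0.3, 120.7]
force: [0.3, 13.1, -6.9]
grip_width: 0.0192
```

Run:
```python
from h import *
for i in range(2): read_camera('top')
p,d,o=snap('top','t5');print(o['tool_pos'],o['tool_rot'],o['force'],o['grip_width'],o['time_s'])
cv2.imwrite('pics/t5z.png',cv2.resize(p[220:310,180:300,::-1],None,fx=6,fy=6,interpolation=cv2.INTER_CUBIC))
p,d,o=snap('side','s5')
cv2.imwrite('pics/s5z.png',cv2.resize(p[290:450,220:420,::-1],None,fx=3.5,fy=3.5,interpolation=cv2.INTER_CUBIC))
```

```text
[0.47484842 0.30572909 0.04094827] [179.76599813  -0.33250958 120.62137473] [-1.106091   12.08276624 -6.30127182] 0.01953135156216791 9.55
```

View pics/t5z.png

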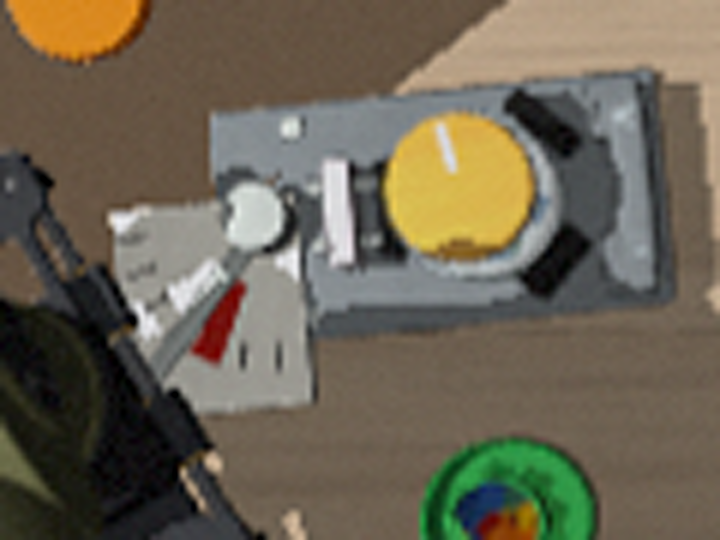

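View pics/s5z.png

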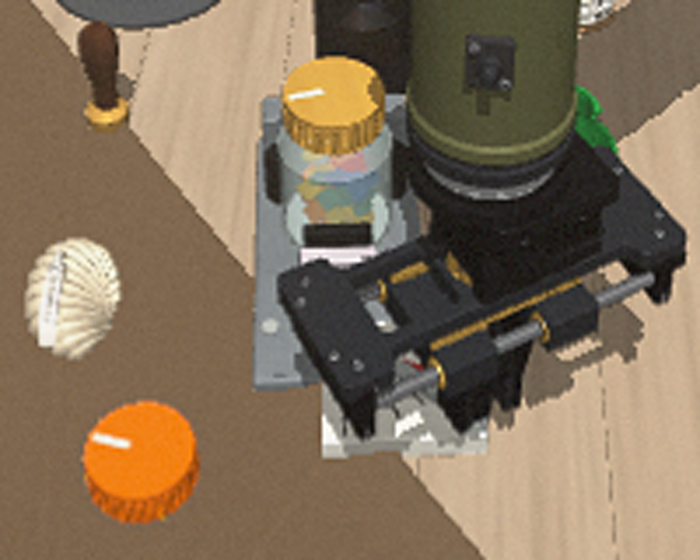

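Run:
```python
from h import *
def ang(a,b,z1,z2):
    A=atz('top',a,z1);B=atz('top',b,z2);v=B-A;return np.degrees(np.arctan2(-v[0],v[1])).round(1),A[:2].round(4),B[:2].round(4)
z=lambda x,y:(180+x/6-.5+1/12,220+y/6-.5+1/12)
print('edge up',ang(z(655,72),z(210,112),.012,.012))
print('edge lo',ang(z(668,300),z(312,337),.012,.012))
piv=z(257,216)
print('lever',ang(piv,z(165,365),.04,.029), ang(z(236,258),z(165,365),.029,.029))
print('band',ang(piv,z(219,322),.04,.012),'45',ang(piv,z(155,322),.04,.012)[0],'75',ang(piv,z(243,357),.04,.012)[0],'90',ang(piv,z(279,357),.04,.012)[0],ang(piv,z(140,270),.04,.012)[0])
```

```text
edge up (np.float64(4.4), array([0.6146, 0.0835]), array([0.6001, 0.2714]))
edge lo (np.float64(5.2), array([0.5184, 0.0788]), array([0.5047, 0.2284]))
lever (np.float64(56.6), array([0.5543, 0.2469]), array([0.4935, 0.287 ])) (np.float64(56.1), array([0.5375, 0.2575]), array([0.4935, 0.287 ]))
band (np.float64(64.2), array([0.5543, 0.2469]), array([0.5115, 0.2676])) 45 41.7 75 79.6 90 94.5 20.8
```

Against the dial, the lever reads about 52° and the band about 60°. I'll move it 8° more.

Emit:
{"fn": "servo_tool", "kwargs": {
  "commands": [-1.1, -2.4, 0, 0, 0, 0, -1.2, -2.3, 0, 0, 0, 0, -1.3, -2.3, 0, 0, 0, 0, -1.4, -2.2, 0, 0, 0, 0, -1.4, -2.0, 0, 0, 0, 0, 0, 0, 0, 0, 0, 0, 0, 0, 0, 0, 0, 0]
}}

```text
time_s: 10.35
tool_pos: [0.4687, 0.2942, 0.041]
tool_rot: [179.8, -0.3, 120.6]
force: [-0.2, 11.1, -4.6]
grip_width: 0.0191
```

Run:
```python
from h import *
p,d,o=snap('top','t6');print(o['tool_pos'],o['tool_rot'],o['force'],o['grip_width'],o['time_s'])
cv2.imwrite('pics/t6z.png',cv2.resize(p[220:310,180:300,::-1],None,fx=6,fy=6,interpolation=cv2.INTER_CUBIC))
```

```text
[0.46874901 0.29423558 0.04102833] [179.76778445  -0.29795427 120.61821087] [-0.19482156 11.0658548  -4.57811797] 0.019054783805996678 10.35
```

View pics/t6z.png

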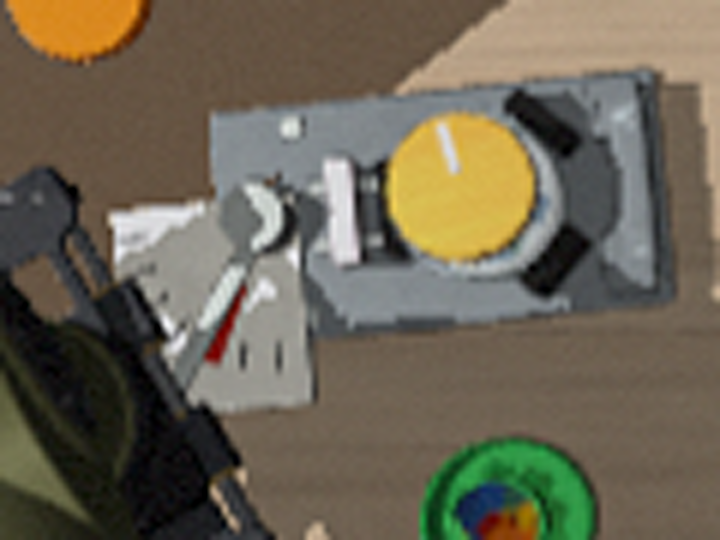

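Emit:
{"fn": "servo_tool", "kwargs": {
  "commands": [-0.7, -1.0, 0, 0, 0, 0, -0.6, -1.0, 0, 0, 0, 0, 0, 0, 0, 0, 0, 0, 0, 0, 0, 0, 0, 0]
}}

```text
time_s: 10.8
tool_pos: [0.4678, 0.2923, 0.041]
tool_rot: [179.7, -0.3, 120.6]
force: [-0.1, 11.8, -4.9]
grip_width: 0.0192
```

Run:
```python
from h import *
p,d,o=snap('top','t7');print(o['tool_pos'],o['tool_rot'],o['force'],o['grip_width'],o['time_s'])
cv2.imwrite('pics/t7z.png',cv2.resize(p[230:300,190:250,::-1],None,fx=9,fy=8,interpolation=cv2.INTER_CUBIC))
```

```text
[0.46778816 0.29230546 0.04104477] [179.74936876  -0.30816118 120.61533698] [-0.11985909 11.79540839 -4.86759313] 0.019245785532161514 10.8
```

View pics/t7z.png

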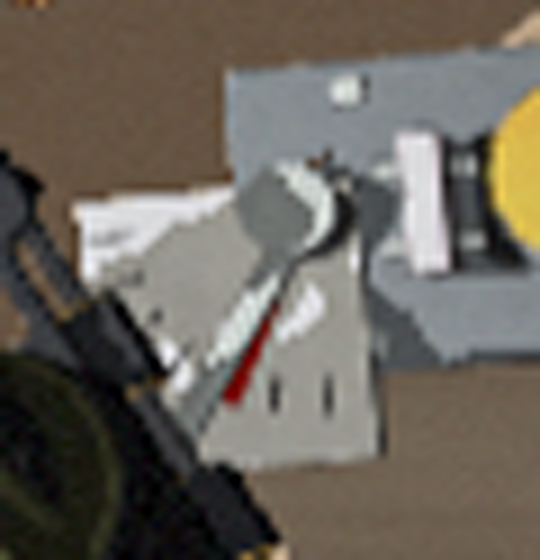

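Emit:
{"fn": "servo_tool", "kwargs": {
  "commands": [2, 0.4, 0, 0, 0, 0, 2.2, 0.4, 0, 0, 0, 0, 0, 0, 0, 0, 0, 0]
}}

```text
time_s: 11.15
tool_pos: [0.4678, 0.2924, 0.041]
tool_rot: [179.9, -0.1, 120.4]
force: [2.2, 4.8, -2.6]
grip_width: 0.0189
```

Emit:
{"fn": "servo_tool", "kwargs": {
  "commands": [0, 0, 0, 0, 0, 0, 0, 0, 0, 0, 0, 0, 0, 0, 0, 0, 0, 0, 0, 0, 0, 0, 0, 0, 0, 0, 0, 0, 0, 0, 0, 0, 0, 0, 0, 0],
  "jaw": 60
}}

```text
time_s: 11.75
tool_pos: [0.4675, 0.2903, 0.0405]
tool_rot: [-180.0, 0.0, 120.3]
force: [0.2, 0.3, -0.2]
grip_width: 0.0566
```

Emit:
{"fn": "servo_tool", "kwargs": {
  "commands": [0, 0, -6, 0, 0, 0, 0, 0, -12, 0, 0, 0, 0, 0, -20, 0, 0, 0, 0, 0, -25, 0, 0, 0, 0, 0, -25, 0, 0, 0, 0, 0, -25, 0, 0, 0, 0, 0, -20, 0, 0, 0, 0, 0, -12, 0, 0, 0, 0, 0, -5, 0, 0, 0]
}}

```text
time_s: 12.65
tool_pos: [0.4682, 0.291, 0.1926]
tool_rot: [179.8, -0.0, 120.3]
force: [0.1, 0.2, -0.3]
grip_width: 0.0598
```

Run:
```python
from h import *
read_camera('top')
plan([.54,.12,.27],90,12,P0=[.468,.2905,.192],R0=[180,0,120.3],dec=0)
```

```text
[-15.0, -2.0, -7.0, -0.0, -0.0, 3.0, -16.0, -1.0, -6.0, -0.0, -0.0, 2.0, -15.0, -1.0, -7.0, -0.0, -0.0, 3.0, -15.0, 0.0, -6.0, -0.0, -0.0, 2.0, -16.0, 1.0, -6.0, -0.0, -0.0, 3.0, -15.0, 2.0, -7.0, -0.0, -0.0, 2.0, -16.0, 2.0, -6.0, -0.0, -0.0, 3.0, -15.0, 2.0, -7.0, -0.0, -0.0, 2.0, -15.0, 4.0, -6.0, -0.0, -0.0, 3.0, -15.0, 4.0, -7.0, -0.0, -0.0, 2.0]
[-14.0, 5.0, -6.0, -0.0, -0.0, 3.0, -15.0, 5.0, -7.0, -0.0, -0.0, 2.0]
end [0.54   0.1198 0.27  ] [180.   -0.   90.3] maxstep [16.  5.  7.  0.  0.  3.]
```

Emit:
{"fn": "servo_tool", "kwargs": {
  "commands": [-15, -2, -7, 0, 0, 3, -16, -1, -6, 0, 0, 2, -15, -1, -7, 0, 0, 3, -15, 0, -6, 0, 0, 2, -16, 1, -6, 0, 0, 3, -15, 2, -7, 0, 0, 2, -16, 2, -6, 0, 0, 3, -15, 2, -7, 0, 0, 2, -15, 4, -6, 0, 0, 3, -15, 4, -7, 0, 0, 2],
  "jaw": 87
}}

```text
time_s: 13.7
tool_pos: [0.5282, 0.147, 0.2561]
tool_rot: [180.0, -0.0, 95.1]
force: [0.1, 0.8, 0.3]
grip_width: 0.087
```

Emit:
{"fn": "servo_tool", "kwargs": {
  "commands": [-14, 5, -6, 0, 0, 3, -15, 5, -7, 0, 0, 2, 0, 0, 0, 0, 0, 0, 0, 0, 0, 0, 0, 0, 0, 0, 0, 0, 0, 0, 0, 0, 0, 0, 0, 0, 0, 0, 0, 0, 0, 0, 0, 0, 0, 0, 0, 0]
}}

```text
time_s: 14.5
tool_pos: [0.5394, 0.1203, 0.2684]
tool_rot: [-180.0, 0.0, 90.4]
force: [-0.8, -0.4, 0.5]
grip_width: 0.0873
```

```bash
cat >> h.py <<'E'
def cloud(c,d,o):
    K,k1,R,t=cam(c,o)
    vv,uu=np.mgrid[0:480,0:640]
    q=cv2.undistortPoints(np.stack([uu.ravel(),vv.ravel()],1).astype(float)[:,None],K,np.array([k1,0,0,0.]))[:,0]
    return ((np.c_[q,np.ones(len(q))]*d.reshape(-1,1)-t)@R).reshape(480,640,3)
E
python3 - <<'E'
from h import *
for k in range(2):
    p,d,o=snap('wrist',f'w8{k}');print(o['tool_pos'],o['tool_rot'],o['time_s'],monitor.get_obs()['tool_pos'])
    X=cloud('wrist',d,o)
    m=(np.hypot(X[...,0]-.559,X[...,1]-.156)<.045)&(X[...,2]>.113)&(X[...,2]<.126)
    mi=m.astype(np.uint8);cs,_=cv2.findContours(mi,0,2);c=max(cs,key=cv2.contourArea)
    P=X[m];print('cloud',P.mean(0),cv2.minEnclosingCircle(P[:,:2].astype(np.float32)*1000))
    e=cv2.fitEllipse(c);print(e, atz('wrist',e[0],.119,o))
cv2.imwrite('pics/w8z.png',cv2.resize(p[0:300,150:550,::-1],None,fx=2,fy=2,interpolation=cv2.INTER_CUBIC))
t,dt,_=snap('top','t8')
cv2.imwrite('pics/t8z.png',cv2.resize(t[220:310,180:300,::-1],None,fx=6,fy=6,interpolation=cv2.INTER_CUBIC))
E
```

```text
[0.53939798 0.12032812 0.26842186] [-1.79987155e+02  7.98436981e-04  9.03687857e+01] 14.5 [0.53947416 0.12019884 0.26846532]
cloud [0.55850425 0.15633028 0.11916047] ((558.652587890625, 155.3603515625), 29.647686004638672)
((345.2924499511719, 178.5215301513672), (74.30210876464844, 75.38264465332031), 57.80129623413086) [0.55844541 0.1565246  0.119     ]
[0.53947416 0.12019884 0.26846532] [-1.79992118e+02 -4.67919891e-04  9.03545241e+01] 14.55 [0.53953427 0.12008965 0.26851584]
cloud [0.55848663 0.15638627 0.11914719] ((558.623779296875, 155.42149353027344), 29.783536911010742)
((345.2408142089844, 178.30242919921875), (74.275634765625, 75.53849792480469), 51.948394775390625) [0.55850323 0.15655359 0.119     ]
```

View pics/w8z.png

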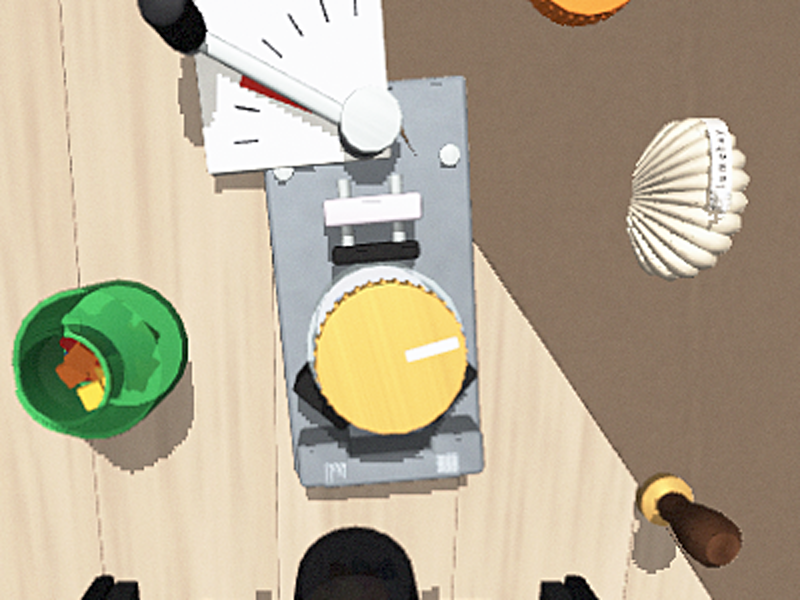

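View pics/t8z.png

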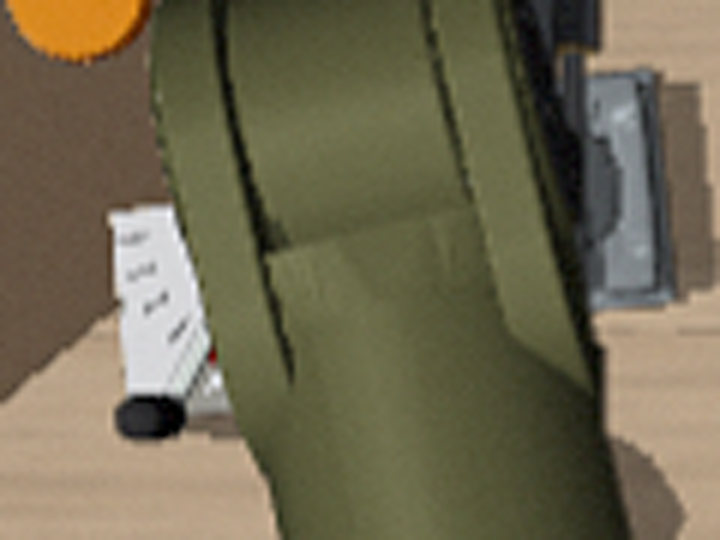

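Run:
```python
from h import *
f=np.load('pics/w81.npz');o={'tool_pos':f['tp'],'tool_rot':f['tr']}
z=lambda x,y:(150+x/2-.25,y/2-.25)
def at(a,h): return atz('wrist',z(*a),h,o)
def ang(A,B): v=B-A;return round(float(np.degrees(np.arctan2(-v[0],v[1]))),1)
print('edges',ang(at((298,480),.012),at((267,172),.012)),ang(at((482,470),.012),at((465,78),.012)))
pv=at((370,118),.041);print('piv',pv)
for h in(.027,.03): print('lever',ang(at((335,105),h),at((206,47),h)),ang(pv,at((206,47),h)))
for n,a in [('75',(245,108)),('90',(246,141)),('45',(272,47)),('30',(294,23))]: print(n,ang(pv,at(a,.013)))
print('red edge',ang(pv,at((241,84),.013)))
p=f['p'][0:90,200:360,::-1];cv2.imwrite('pics/w81z.png',cv2.resize(p,None,fx=5,fy=5,interpolation=cv2.INTER_CUBIC))
```

```text
edges 5.0 5.4
piv [0.5519732  0.25083759 0.041     ]
lever 67.2 66.7
lever 67.2 67.0
75 82.5
90 97.0
45 52.6
30 37.8
red edge 73.0
```

View pics/w81z.png

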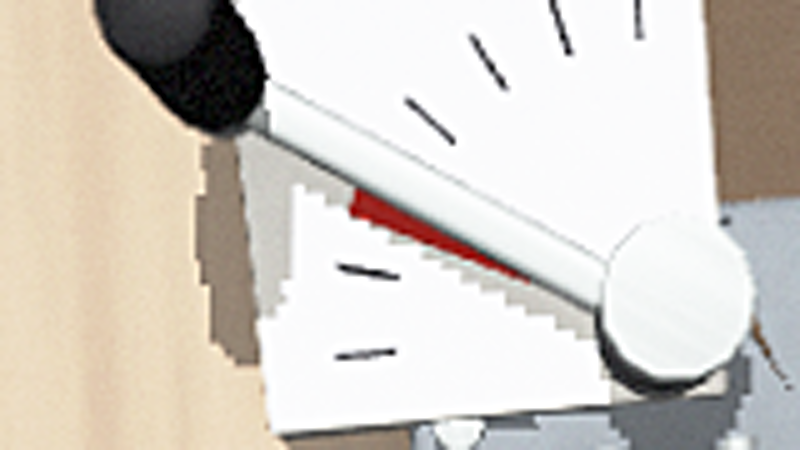

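By the dial ticks the lever is at about 60°, which is good. The lid centre is at (0.5585, 0.156). I'll approach it.

Emit:
{"fn": "servo_tool", "kwargs": {
  "commands": [2, 1, 8, 0, 0, 0, 5, 3, 16, 0, 0, 0, 7, 3, 20, 0, 0, 0, 7, 4, 22, 0, 0, 0, 7, 4, 22, 0, 0, 0, 4, 2, 18, 0, 0, 0, 3, 1, 13, 0, 0, 0, 1, 1, 7, 0, 0, 0, 0, 0, 2, 0, 0, 0, 0, 0, 0, 0, 0, 0]
}}

```text
time_s: 15.65
tool_pos: [0.5587, 0.1558, 0.1409]
tool_rot: [180.0, -0.0, 90.3]
force: [0.7, 0.0, 0.4]
grip_width: 0.0869
```

Emit:
{"fn": "servo_tool", "kwargs": {
  "commands": [0, 0, 0, 0, 0, 0, 0, 0, 0, 0, 0, 0, 0, 0, 0, 0, 0, 0, 0, 0, 0, 0, 0, 0]
}}

```text
time_s: 16.05
tool_pos: [0.5586, 0.156, 0.141]
tool_rot: [180.0, -0.0, 90.3]
force: [-0.4, -0.8, 0.2]
grip_width: 0.0871
```

Run:
```python
from h import *
p,d,o=snap('wrist','w9');print(o['tool_pos'],o['tool_rot'],o['time_s'])
X=cloud('wrist',d,o)
m=(np.hypot(X[...,0]-.559,X[...,1]-.156)<.04)&(X[...,2]>.113)&(X[...,2]<.126)
P=X[m];print(len(P)); print(P.min(0),P.max(0)) if len(P) else 0
R=Ro.from_euler('xyz',o['tool_rot'],degrees=True)
Q=R.inv().apply(P-o['tool_pos']);print(Q.min(0),Q.max(0))
print(np.percentile(Q[:,1],[.5,99.5]))
```

```text
[0.55860688 0.15601153 0.14096695] [ 1.79960664e+02 -2.15726192e-02  9.03140042e+01] 16.05
10338
[0.52887978 0.12656417 0.11300585] [0.58815273 0.18540172 0.12143693]
[-0.02942698 -0.02974077  0.01953939] [0.02937121 0.02951247 0.02798281]
[-0.02790676  0.02747552]
```

View pics/w9.png

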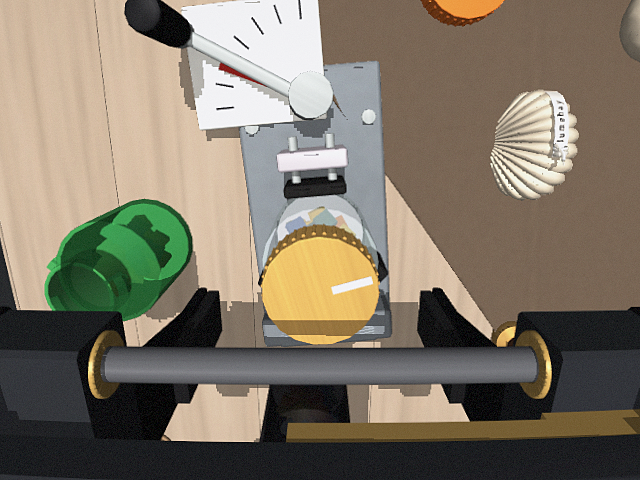

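The lid is centred between the fingers to within about 0.2 mm. I'll descend and close gently first.

Emit:
{"fn": "servo_tool", "kwargs": {
  "commands": [0, 0, 6, 0, 0, 0, 0, 0, 10, 0, 0, 0, 0, 0, 11, 0, 0, 0, 0, 0, 10, 0, 0, 0, 0, 0, 7, 0, 0, 0, 0, 0, 4, 0, 0, 0, 0, 0, 0.5, 0, 0, 0, 0, 0, 0, 0, 0, 0, 0, 0, 0, 0, 0, 0]
}}

```text
time_s: 17.0
tool_pos: [0.5589, 0.1561, 0.0926]
tool_rot: [179.9, -0.0, 90.3]
force: [0.2, -0.7, 0.3]
grip_width: 0.0871
```

Emit:
{"fn": "servo_tool", "kwargs": {
  "commands": [0, 0, 0, 0, 0, 0, 0, 0, 0, 0, 0, 0, 0, 0, 0, 0, 0, 0, 0, 0, 0, 0, 0, 0, 0, 0, 0, 0, 0, 0, 0, 0, 0, 0, 0, 0],
  "jaw": 50,
  "newtons": 10
}}

```text
time_s: 17.6
tool_pos: [0.5589, 0.156, 0.0922]
tool_rot: [179.9, -0.0, 90.3]
force: [1.8, -0.1, -0.6]
grip_width: 0.0583
```

Emit:
{"fn": "servo_tool", "kwargs": {
  "commands": [0, 0, 0, 0, 0, 0, 0, 0, 0, 0, 0, 0, 0, 0, 0, 0, 0, 0, 0, 0, 0, 0, 0, 0],
  "newtons": 35
}}

```text
time_s: 18.0
tool_pos: [0.5589, 0.156, 0.0922]
tool_rot: [179.9, -0.0, 90.3]
force: [2.7, 0.2, -0.9]
grip_width: 0.0572
```

Emit:
{"fn": "servo_tool", "kwargs": {
  "commands": [0, 0, 0, 0, 0, -2, 0, 0, -0.1, 0, 0, -4, 0, 0, -0.2, 0, 0, -4, 0, 0, -0.2, 0, 0, -4, 0, 0, -0.1, 0, 0, -4, 0, 0, -0.2, 0, 0, -4, 0, 0, 0, 0, 0, 0]
}}

```text
time_s: 18.7
tool_pos: [0.5578, 0.1557, 0.093]
tool_rot: [-179.9, -0.0, 112.3]
force: [-1.1, -0.9, 2.9]
grip_width: 0.0581
```

Run:
```python
from h import *
o=monitor.get_obs();print(o['tool_pos'],o['tool_rot'],o['force'],o['wrist_torque'],o['grip_width'])
p,d,o=snap('wrist','w10')
cv2.imwrite('pics/w10z.png',p[:,:,::-1])
p,d,o=snap('side','s10');cv2.imwrite('pics/s10z.png',cv2.resize(p[250:430,230:410,::-1],None,fx=3.3,fy=3.3,interpolation=cv2.INTER_CUBIC))
```

```text
[0.55779521 0.15571921 0.09303415] [-1.79921474e+02 -1.17655850e-02  1.12346048e+02] [-1.06147898 -0.86787742  2.85831575] [-0.2231884   0.23522742  0.20061818] 0.05806518142185129
```

View pics/w10.png

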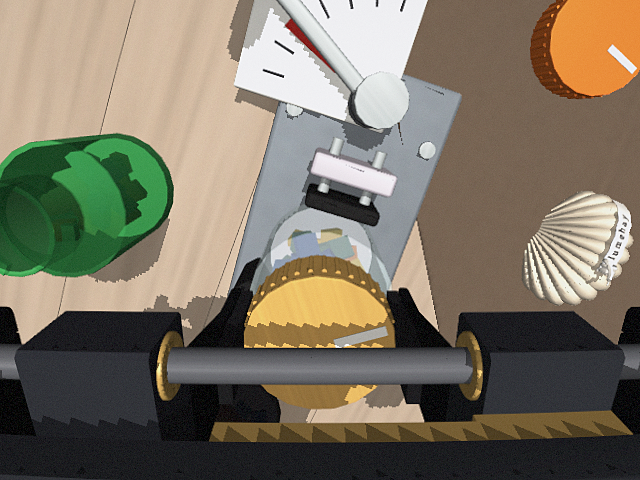

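View pics/s10z.png

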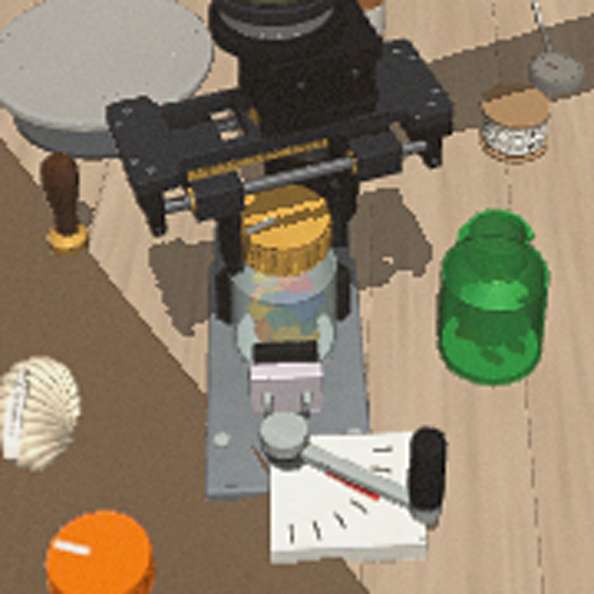

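The lid's pointer has kept its angle to the gripper, at (336,345)–(388,330), so there is no slip. The torque is 0.2 Nm, as expected. I'll keep turning.

Emit:
{"fn": "servo_tool", "kwargs": {
  "commands": [0, 0, -0.2, 0, 0, -4, 0, 0, -0.2, 0, 0, -4, 0, 0, -0.1, 0, 0, -4, 0, 0, -0.2, 0, 0, -4, 0, 0, -0.2, 0, 0, -4, 0, 0, -0.1, 0, 0, -4, 0, 0, -0.2, 0, 0, -4, 0, 0, -0.2, 0, 0, -4, 0, 0, -0.2, 0, 0, -4, 0, 0, 0, 0, 0, 0]
}}

```text
time_s: 19.8
tool_pos: [0.5581, 0.1562, 0.0945]
tool_rot: [-180.0, -0.0, 148.3]
force: [0.4, -0.4, 3.4]
grip_width: 0.0579
```

Run:
```python
from h import *
o=monitor.get_obs();print(o['tool_pos'],o['tool_rot'],o['force'],o['wrist_torque'],o['grip_width'],o['qpos'].round(0))
p,d,o=snap('wrist','w11')
p,d,o=snap('side','s11');cv2.imwrite('pics/s11z.png',cv2.resize(p[250:430,230:410,::-1],None,fx=3.3,fy=3.3,interpolation=cv2.INTER_CUBIC))
```

```text
[0.55814332 0.15622736 0.09453513] [-1.79998148e+02 -3.00864644e-02  1.48286382e+02] [ 0.42766181 -0.44156579  3.36683469] [-0.06946348  0.18186184  0.17914715] 0.05788464881626778 [-30.  15.  13. 103.  -4.  62.  43.]
```

View pics/w11.png

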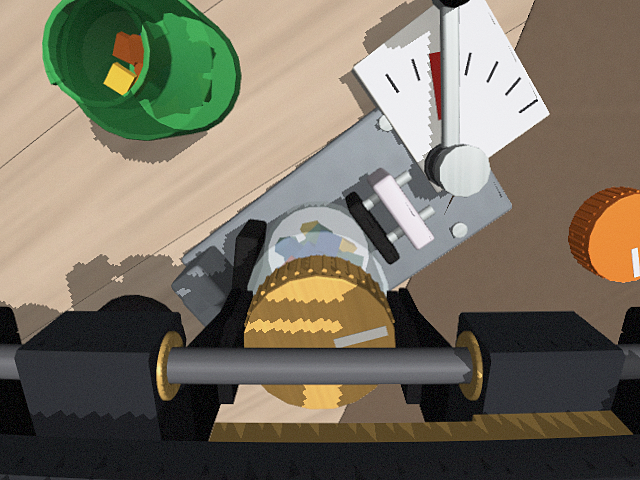

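View pics/s11z.png

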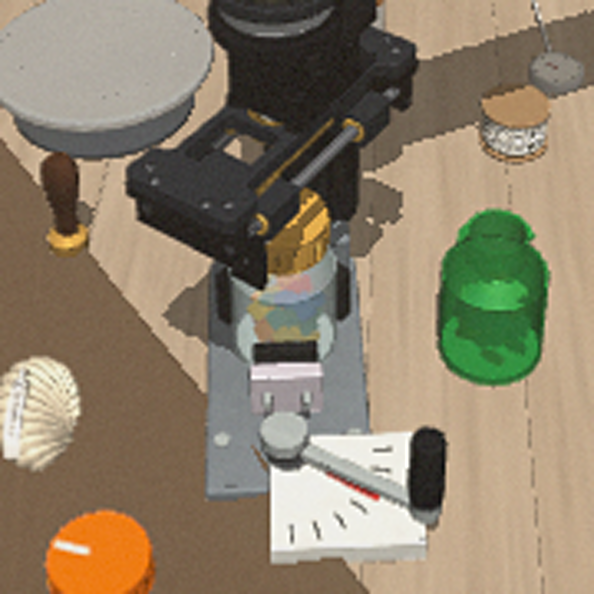

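Emit:
{"fn": "servo_tool", "kwargs": {
  "commands": [0, 0, -0.2, 0, 0, -4, 0, 0, -0.2, 0, 0, -4, 0, 0, -0.2, 0, 0, -4, 0, 0, -0.2, 0, 0, -4, 0, 0, -0.2, 0, 0, -3, 0, 0, 0, 0, 0, 0, 0, 0, 0, 0, 0, 0]
}}

```text
time_s: 20.6
tool_pos: [0.5586, 0.1561, 0.0957]
tool_rot: [180.0, 0.0, 167.2]
force: [-0.9, 0.6, 3.2]
grip_width: 0.0575
```

Run:
```python
from h import *
o=monitor.get_obs();print(o['tool_pos'],o['tool_rot'],o['force'],o['wrist_torque'],o['grip_width'],o['qpos'].round(0))
p,d,o=snap('wrist','w12')
p,d,o=snap('side','s12');cv2.imwrite('pics/s12z.png',cv2.resize(p[250:430,230:410,::-1],None,fx=3.3,fy=3.3,interpolation=cv2.INTER_CUBIC))
```

```text
[0.55855441 0.15613213 0.0956666 ] [1.79981559e+02 1.74163054e-02 1.67190654e+02] [-0.85206257  0.58763178  3.15724757] [-0.01639713  0.06371921  0.05493579] 0.05754527122038118 [-28.  15.  11. 102.  -3.  62.  62.]
```

View pics/w12.png

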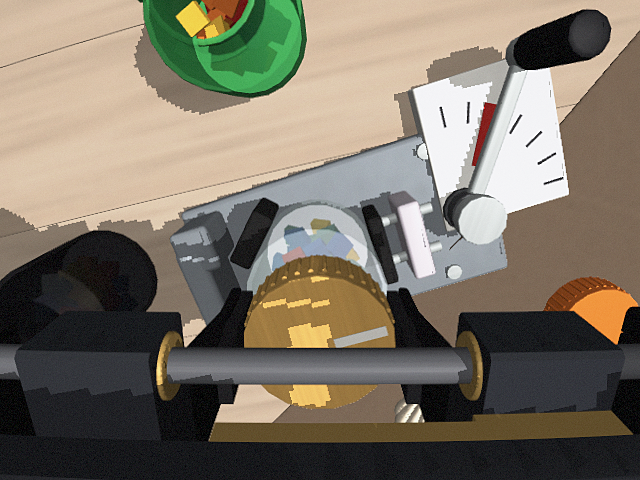

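View pics/s12z.png

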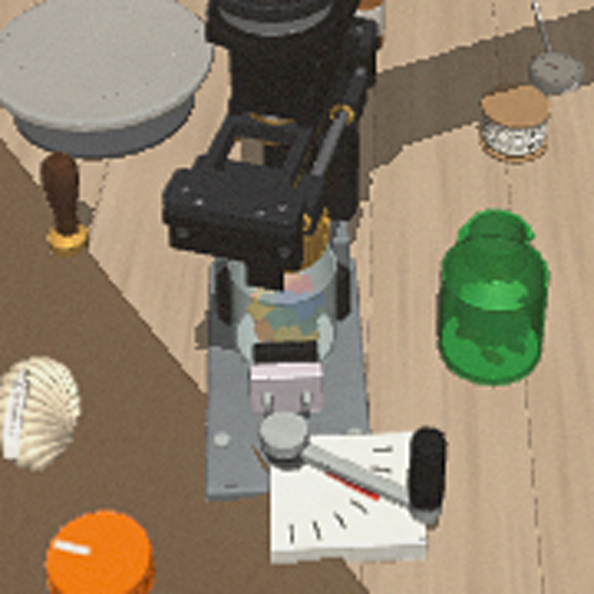

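The torque dropped from 0.18 to 0.05 Nm at 77°, so the threads have let go. I'll lift straight up.

Emit:
{"fn": "servo_tool", "kwargs": {
  "commands": [0, 0, -0.5, 0, 0, 0, 0, 0, -1, 0, 0, 0, 0, 0, -1.5, 0, 0, 0, 0, 0, -2, 0, 0, 0, 0, 0, 0, 0, 0, 0]
}}

```text
time_s: 21.2
tool_pos: [0.5585, 0.156, 0.1007]
tool_rot: [180.0, 0.0, 167.3]
force: [-1.4, -0.8, 0.1]
grip_width: 0.0581
```

Emit:
{"fn": "servo_tool", "kwargs": {
  "commands": [0, 0, -2, 0, 0, 0, 0, 0, -3, 0, 0, 0, 0, 0, -4, 0, 0, 0, 0, 0, -5, 0, 0, 0, 0, 0, -5, 0, 0, 0, 0, 0, -5, 0, 0, 0, 0, 0, -4, 0, 0, 0, 0, 0, -2, 0, 0, 0, 0, 0, -1, 0, 0, 0, 0, 0, -1, 0, 0, 0]
}}

```text
time_s: 22.2
tool_pos: [0.5583, 0.156, 0.1324]
tool_rot: [-180.0, -0.0, 167.3]
force: [0.4, -0.3, -0.8]
grip_width: 0.058
```

Emit:
{"fn": "servo_tool", "kwargs": {
  "commands": [0, 0, 0, 0, 0, 0, 0, 0, 0, 0, 0, 0, 0, 0, 0, 0, 0, 0, 0, 0, 0, 0, 0, 0, 0, 0, 0, 0, 0, 0, 0, 0, 0, 0, 0, 0]
}}

```text
time_s: 22.8
tool_pos: [0.5584, 0.156, 0.1325]
tool_rot: [180.0, 0.0, 167.3]
force: [-0.4, 0.5, -0.6]
grip_width: 0.0577
```

Run:
```python
from h import *
o=monitor.get_obs();print(o['tool_pos'],o['tool_rot'],o['force'],o['wrist_torque'],o['grip_width'],o['time_s'])
p,d,o=snap('wrist','w13')
p,d,o=snap('side','s13');cv2.imwrite('pics/s13z.png',cv2.resize(p[250:430,230:410,::-1],None,fx=3.3,fy=3.3,interpolation=cv2.INTER_CUBIC))
p,d,o=snap('top','t13')
print(monitor.get_obs()['tool_pos'])
```

```text
[0.55844382 0.15599658 0.1324627 ] [1.79995214e+02 3.86440840e-03 1.67317098e+02] [-0.39879747  0.48022478 -0.60977638] [ 0.05611874  0.00696029 -0.02657214] 0.0576567603370386 22.8
[0.55845802 0.15599937 0.13250584]
```

View pics/w13.png

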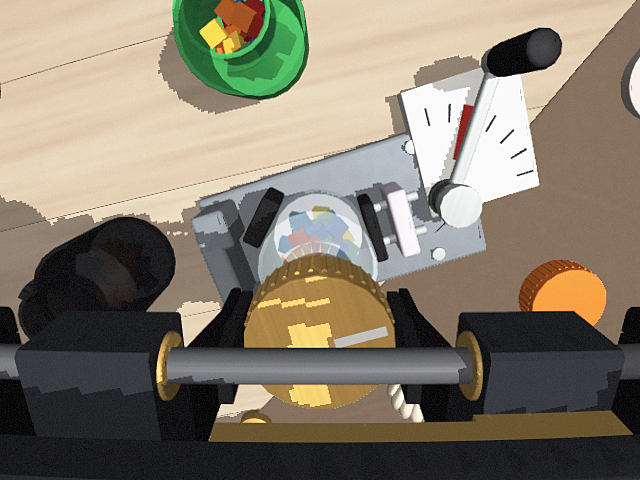

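View pics/s13z.png

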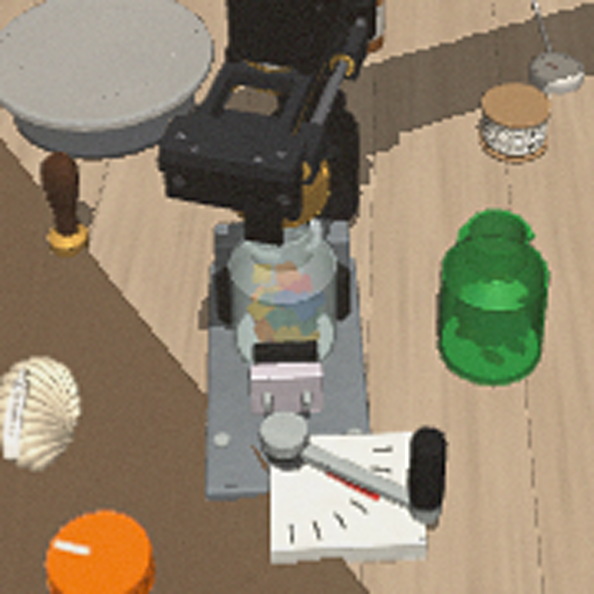

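The lid is held clear of the open neck. The jar hasn't moved, the lever is over its band and the arm is still, so I'm handing in.

```bash
python3 -c "
from h import *
o=monitor.get_obs();print(o['time_s'],o['joint_velocities'].round(2),o['grip_width']);print(env.sign_off())"
```

```text
22.95 [ 0.08 -0.13  0.   -0.    0.11 -0.06 -0.  ] 0.05761056895916741
the job is handed in; nothing more can be done
None
```

The job is handed in at about 23 s of the 56 s allowed. The jar is open and the gripper is holding the lid level, roughly 22 mm above the rim. The sign-off gave no verdict.

- **Lever:** I pinched the knob and swung the lever to the middle of the red band, then let go. Against the dial ticks it reads about 59.5–60°. Measured from the plate edges instead it comes out nearer 62°, so the two disagree by about 2°; both are within the ±6° allowed.
- **Unscrewing:** I turned the lid 77° anticlockwise. The torque fell from about 0.18 to 0.05 Nm, which showed the threads had let go. The pointer line kept its angle to the gripper, so the lid did not slip in the fingers.
- **Lift:** The lid came straight up with no sideways pull. The lid's height above the rim is worked out from the tool height, not measured in a picture.
- **Last checks:** The pictures showed the neck bare, the jar in the clamp with its chips unchanged and the lever still on its band. The stamp and shell showed no movement in the side view; I did not re-measure the bottle or the spool. The tool's tilt was under 0.1° and the arm was practically still.

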